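Load a brake pad into the checking fixture

ROBOT

A 6-joint arm with a two-finger parallel gripper is mounted at the origin on the work surface. World frame = base frame: x ahead of the robot, y to its left, z up, the work surface at z = 0. Lengths are in m, angles in rad, forces in N, time in s.
With the tool pointing down it reaches from about 0.35 to 0.775 m from the base axis. Payload 7.3 kg.
Tool frame: the origin (TCP) lies midway between the tips of the shut fingers; the grasp point (between the pads) lies robot.pinch_z behind it (robot.pinch_z is the distance from the TCP to the grasp point, in m); z points along the fingers, y is the direction in which the jaws open and shut (so a half turn about z gives the same grasp; the last joint's range is limited). The gripper opens to 92 mm and grips with 3 to 60 N. Pads are 19 mm wide; open, the fingers measure 130 mm over their backs; the gripper's body (75 mm by 190 mm) begins 47 mm behind the grasp point.
Start: joints at [-1.246, 0.342, 1.524, -0, 1.275, -0.146], TCP at [0.238, -0.468, 0.227] pointing down, gripper open.
Joint ranges: [-2.53, 2.53], [-0.77, 2.02], [0.04, 2.7], [-1, 4.14], [0.28, 2.66], [-3.11, 3.11]. Speed limits (rad/s): [2.57, 2.57, 3.14, 3.14, 3.14, 3.14].

INTERFACE

Orientations are given as a unit quaternion [x, y, z, w].
In Python, from station import robot gives the robot as it stands. The module is installed in compiled form; this text tells all that it offers.
- The arm moves only by the shell command python3 -m handwheel 'ROWS' [OPENING]. ROWS is JSON, a list of rows, each a list of 4 numbers: the shift along the tool's x, y, z in m, then the turn about the tool's z in rad. In form: [[x, y, z, turn], ...]. A call has 1 to 20 rows; each row is the pose to reach, as a shift and turn from the pose commanded when the call began, along the tool's axes at that moment; what a row does not reach only later rows make up. A row lasts 1/8 s, in which the tool goes at most 62.5 mm and 10.7 degrees, less where a joint would pass 70% of its speed; a pose out of reach is approached as far as the arm can. A call with a gripper value outside its range is refused whole. OPENING is the finger opening in m, from 0 to 0.0918, set as the call begins (- or left out, the last holds). The fingers move at their own pace and stop on an object; the grip force is fixed at half the most. Time passes only in rows, so rows that repeat a pose let the fingers close. It gives the time, the measured TCP pose, the force and the opening at its end, in the units of the state.
- robot.get_state(): the state, without advancing time (a new reading comes with each control period).
- robot.camera(name): name is "side" or "top" or "wrist"; returns the picture (420x560x3 uint8, red, green, blue); there is no depth.
- robot.camera_info(name): a dict with "fx", "fy", "cx", "cy" (pixels), "origin" and "rotation" of the camera in the world. Camera axes: x right, y down, z forward; pixel columns grow to the right and rows downward; lengths in m; the calibration is good to about 2 mm. A picture is of the moment at which its call begins: read the wrist's pose just before it. camera_info takes no time and is no camera call; for the wrist camera it gives the pose at the moment of the call.
- robot.hand_in(): hands the job in, once; it reports no verdict.
The state is a dict: "time_s": time; "joint_pos": joint angles; "qvel": joint speeds; "tau": joint torques, N m; "tcp_pos": TCP position; "orientation": TCP orientation; "force": force on the tool from outside, world axes, zero at the start; "torque": the same for the moment, N m; "width": finger opening in m.
Only numpy, scipy, OpenCV 4.12 (cv2) and the standard library are available. Lean on these libraries where they do the work, as an engineer would, in place of code of your own. Each camera call takes 0.05 s, during which the arm holds its last target. There are 200 camera calls.

TASK

Put the new brake pad - the one with the thick lining - into the checking fixture: lay it flat, lining up, on the open bed and push it along the bed under the overhanging block until it is fully home against the stop. Then swing the keeper bar fully shut behind it, by its upright pin, so the pad cannot back out. Leave the worn thin pad and the other things on the desk where they are.

Things in the scene. Friction and masses are not known exactly. Their poses are not given: they have to be found in the camera images.
- new_pad: New brake pad, dark, lies flat, lining up: 54 mm (x) by 110 mm (y), 18 mm thick: 6 mm steel plate, then 12 mm lining in two halves. The long sides are flat: 18 mm high over the middle 78 mm, 54 mm apart, to grip or push on. The last 10 mm at each end is an ear 30 mm wide, 6 mm thick. About 0.34 kg. Origin: centre of underside, z up. Same either way round.
- worn_pad: Worn pad, to be left alone: same outline as the new pad but only 9 mm thick (3 mm of lining left). Origin at the centre of its underside. Which pad lies nearer the robot varies.
- fixture: Checking fixture, fixed. +x is the push direction; origin at desk level under the middle of the stop face (x = 0). Flat bed plate, no rails, top 8 mm above the desk, x -140 to +30, y -75 to +75 mm. A grey block at the inner end, top 41 mm high, stands on it from x = 0 to 30; its roof overhangs x = -24 to 0, underside 29 mm above the desk. Side cheeks and guides: see pocket.
- pocket (a point): Where the origin of a fully home pad lies: on the bed (8 mm high), 27 mm before the stop face, axes as the fixture's. A home pad lies with its 110 mm length along y. Under the roof, side cheeks at y = +-58 mm; in front of them low flared guides (22 mm high) from fixture x = -24 to -46 mm widen the mouth to about 135 mm. Behind that the bed is open.
- keeper_pivot (a point): Vertical pivot of the keeper, on the bed at fixture x = -63, y = -66 mm, 10 mm above the desk. Axes as the fixture's. The keeper is a flat steel bar 14 mm wide, 10 to 20 mm above the desk, reaching 66 mm from the pivot.
- keeper_pin (a point): Centre of the top end of the keeper's round upright steel pin: 14 mm diameter, standing from 20 to 58 mm above the desk, 56 mm from the pivot axis. It can be pinched from above or pushed sideways.
- keeper (a joint): Swing of the keeper, rad. 0 = shut on its stop: bar along fixture +y across the bed, 2 mm behind a home pad. Grows as it opens, counter-clockwise from above: 1.57 along fixture -x, then outwards past the bed's -y edge, to 2.6. From the pivot the pin lies towards (-sin q, cos q) in fixture x, y. It stays where left; about 1 N moves the pin. Starts open, 1.9 to 2.5.
- spray_can: Bystander: white spray can standing upright, 60 mm diameter, 170 mm tall. Origin at the centre of its underside.
- hub_nut: Bystander: steel ring nut lying flat, 64 mm diameter, 22 mm high. Origin at the centre of its underside.
- wrench: Bystander: steel wrench lying flat, length along its x. Origin on its underside, at about mid-length.
Mind the look-alikes: they are no part of the job. Leave any green look-alike of the new_pad alone. Of the things that look like the fixture, the larger one is meant.

How it is judged:
By the outcome, as a careful person would: the job done as asked, in the order asked, and still so for the second after the job is handed in, with the robot touching nothing.
It also fails if it takes over 61 s, if anything falls off the work surface, if the arm or the gripper's body presses on something with over 40 N, if the wrist force passes 120 N, or if a joint passes its speed limit or range.

## Working session

There is one attempt and no reset: what is moved stays moved. The work goes in short steps, Python scripts to look and compute and a shell command to move; the robot and the scene stay as the last step left them, time stands still between calls to the robot, and variables do not carry over. Pictures are saved under pics/ and viewed, about 8 in all and at most 12, crops included, and the job is handed in when it is done.

```bash
mkdir -p pics; cat > h.py <<'E'
from station import robot
import numpy as np, cv2
def save(name,fn,crop=None,s=1):
    im=robot.camera(name)
    cv2.imwrite('pics/raw_'+fn,im[:,:,::-1])
    if crop: im=im[crop[1]:crop[3],crop[0]:crop[2]]
    im=cv2.resize(im,None,fx=s,fy=s,interpolation=cv2.INTER_CUBIC)
    cv2.imwrite('pics/'+fn,im[:,:,::-1])
def w(c,u,v,z):
    if isinstance(c,str): c=robot.camera_info(c)
    d=np.array(c['rotation'])@np.array([(u-c['cx'])/c['fx'],(v-c['cy'])/c['fy'],1])
    o=np.array(c['origin']); return o+d*(z-o[2])/d[2]
def px(c,p):
    if isinstance(c,str): c=robot.camera_info(c)
    q=np.array(c['rotation']).T@(np.array(p)-np.array(c['origin'])); return q[:2]/q[2]*[c['fx'],c['fy']]+[c['cx'],c['cy']]
E
python3 - <<'E'
from h import *
np.set_printoptions(precision=4,suppress=True)
save('top','top1.png',s=1.4)
s=robot.get_state(); print(s['time_s'],s['tcp_pos'],s['orientation'],s['force'],s['width'],robot.pinch_z)
print(robot.camera_info('top'))
E
```

```text
0.05 [ 0.238  -0.4675  0.2261] [ 0.9724  0.2332 -0.0001 -0.0008] [-0.6529  0.2391  0.2112] 0.09173439197457817 0.0188
{'fx': 453.49956248094696, 'fy': 453.49956248094696, 'cx': 273.235744751611, 'cy': 208.7515636775814, 'origin': array([0.3573, 0.0182, 1.1288]), 'rotation': array([-0.7023,  0.7097, -0.0441,  0.0352])}
```

View pics/top1.png

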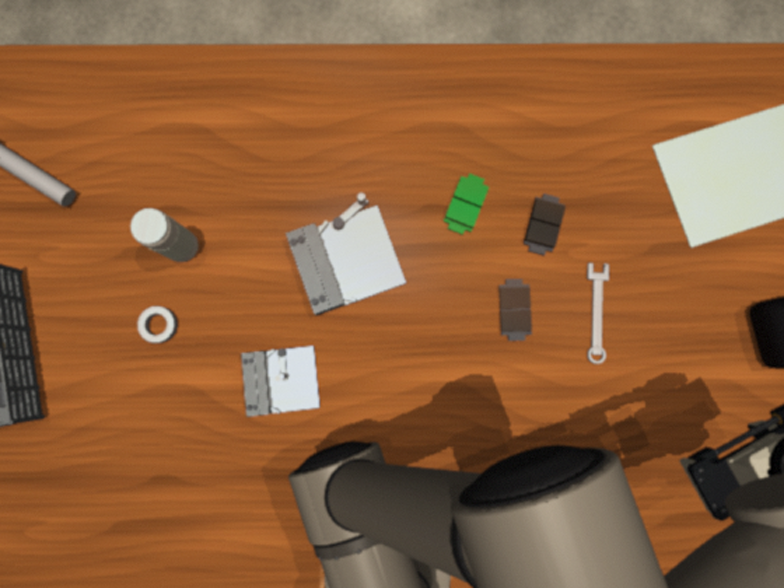

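```bash
sed -i "s/np.array(c\['rotation'\])/R.from_quat(c['rotation']).as_matrix()/; 2a from scipy.spatial.transform import Rotation as R" h.py
python3 - <<'E'
from h import *
im=cv2.imread('pics/raw_top1.png')
cv2.imwrite('pics/top1c.png',cv2.resize(im[115:260,200:400],None,fx=4,fy=4,interpolation=cv2.INTER_CUBIC))
save('side','side1.png',s=1.4)
for u,v in [(545,223),(515,310),(348,255),(300,235)]: print(w('top',u/1.4,v/1.4,0.012))
E
```

```text
[ 0.60553694 -0.29005796  0.012     ]
[ 0.44920759 -0.23056185  0.012     ]
[0.55045157 0.06421647 0.012     ]
[0.58740585 0.149696   0.012     ]
```

View pics/top1c.png

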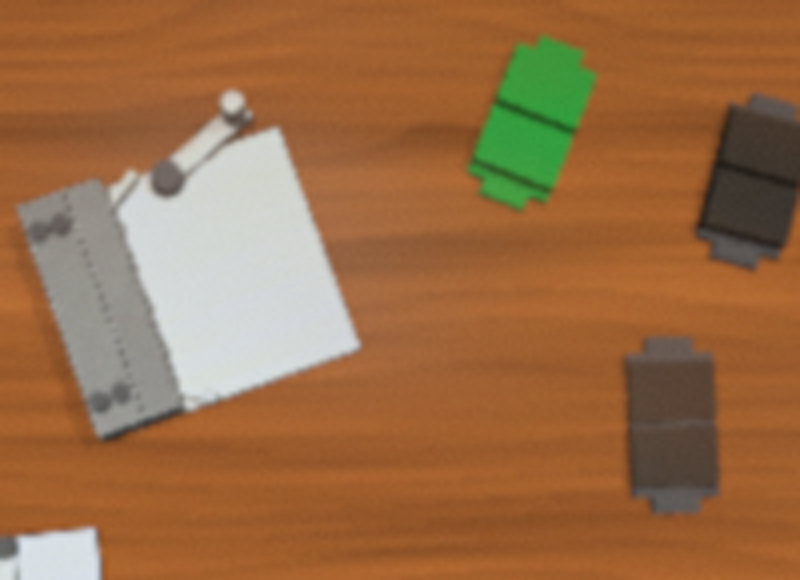

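View pics/side1.png

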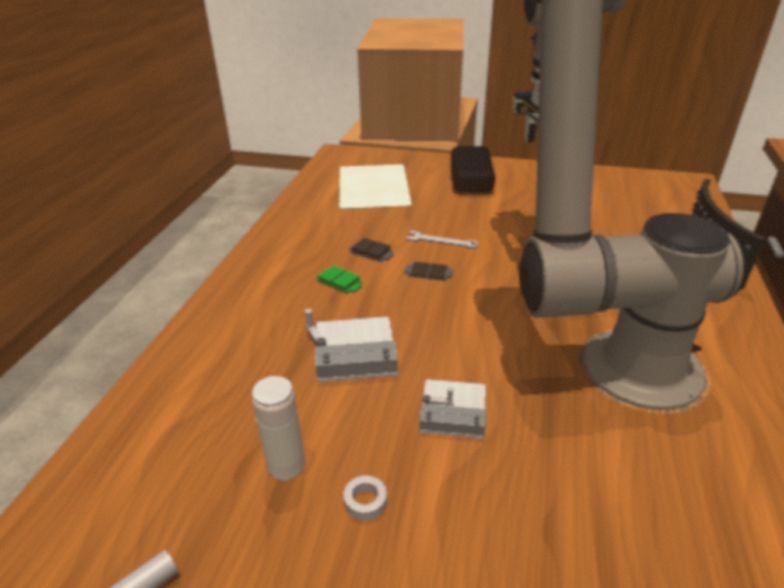

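```bash
python3 - <<'E'
from h import *
np.set_printoptions(precision=4,suppress=True)
f=lambda u,v,z: w('top',200+(u+.5)/4-.5,115+(v+.5)/4-.5,z)
a=f(278,127,.008);b=f(360,347,.008);c=f(17,205,.041);d=f(103,438,.041)
print(a,b,c,d,np.linalg.norm(a-b),np.linalg.norm(c-d),np.linalg.norm((a+b-c-d)[:2]/2))
x=((c+d)/2-(a+b)/2)[:2]; y=(b-a+d-c)[:2]
print('yaw',np.arctan2(x[1],x[0]),np.arctan2(-y[0],y[1]))
th=np.arctan2(-y[0],y[1]); ex=np.array([np.cos(th),np.sin(th)]);ey=np.array([-ex[1],ex[0]])
m=((a+b+c+d)/4)[:2]; o=m+ex*.055; print('origin',o)
F=lambda X,Y:o+ex*X+ey*Y
print('pivot exp',F(-.063,-.066),'seen',f(168,180,.022),'pin',f(232,102,.058))
e1=f(775,103,.006);e2=f(737,258,.006);print('pad',(e1+e2)/2,np.linalg.norm(e1-e2),np.arctan2(*(e1-e2)[1::-1]))
s=robot.get_state();Rm=R.from_quat(s['orientation']).as_matrix();print(Rm)
print('tool shift', Rm.T@(np.array([*((e1+e2)/2)[:2],.20])-s['tcp_pos']))
ci=robot.camera_info('wrist'); print('wristcam',Rm.T@(ci['origin']-s['tcp_pos']),R.from_quat(ci['rotation']).as_matrix().T@Rm)
E
```

```text
[0.6422 0.012  0.008 ] [ 0.5016 -0.0377  0.008 ] [0.5866 0.1716 0.041 ] [0.4438 0.1192 0.041 ] 0.14908800576797046 0.1520832240749284 0.16809962206144827
yaw 1.9151999719769641 1.9166384078316798
origin [0.5249 0.118 ]
pivot exp [0.6084 0.0811] seen [0.6056 0.0808 0.022 ] pin [0.6452 0.0399 0.058 ]
pad [ 0.6059 -0.2901  0.006 ] 0.10353985202925517 -0.2746465660856111
[[ 0.8912  0.4536 -0.0004]
 [ 0.4536 -0.8912  0.0013]
 [ 0.0002 -0.0013 -1.    ]]
tool shift [0.4084 0.0087 0.0262]
wristcam [ 0.075  -0.0002 -0.158 ] [[-0.0001  1.      0.0007]
 [-0.9614  0.0001 -0.2753]
 [-0.2753 -0.0007  0.9614]]
```

```bash
python3 -m handwheel '[[0.05,0,0.02,0.18],[0.11,0,0.026,0.36],[0.17,0.003,0.026,0.54],[0.23,0.005,0.026,0.70],[0.29,0.007,0.026,0.746],[0.35,0.008,0.026,0.746],[0.408,0.009,0.026,0.746],[0.408,0.009,0.026,0.746],[0.408,0.009,0.026,0.746],[0.408,0.009,0.026,0.746]]'
python3 - <<'E'
from h import *
save('wrist','w1.png',s=1.4); c=robot.camera_info('wrist'); print(c)
s=robot.get_state(); print(s['tcp_pos'],s['joint_pos'])
E
```

```text
time_s: 1.35
tcp_pos: [0.6048, -0.2918, 0.2008]
orientation: [0.99, -0.138, -0.0, 0.0]
force: [0.1, 0.7, 0.3]
width: 0.0918
{'fx': 309.19429306176585, 'fy': 309.19429306176585, 'cx': 281.7448379462814, 'cy': 207.67351376485672, 'origin': array([ 0.67681908, -0.31157087,  0.35905395]), 'rotation': array([-0.59681321,  0.79020459,  0.11118066, -0.08384246])}
[ 0.6048326  -0.29186778  0.20101666] [-5.63479163e-01  6.37147417e-01  1.10537655e+00 -2.74116702e-04
  1.39903422e+00  1.28436287e+00]
```

View pics/w1.png

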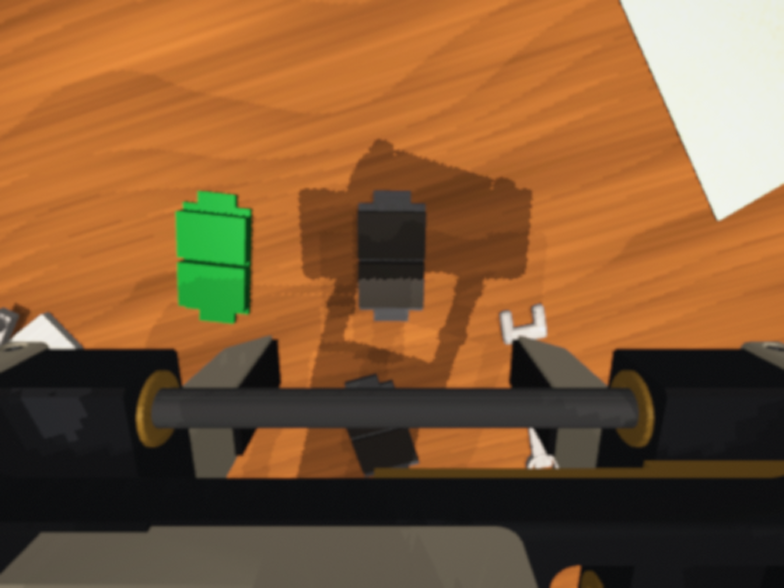

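```bash
python3 - <<'E'
from h import *
np.set_printoptions(precision=4,suppress=True)
f=lambda u,v,z: w('wrist',(u+.5)/1.4-.5,(v+.5)/1.4-.5,z)
e1=f(392,191,.006);e2=f(391,320,.006);print(e1,e2,(e1+e2)/2,np.linalg.norm(e1-e2),np.arctan2(*(e1-e2)[1::-1]))
for v in (230,290):
  for z in (.018,.009): a=f(357.5,v,z);b=f(425.5,v,z);print(z,np.linalg.norm(a-b),(a+b)/2)
s=robot.get_state();Rm=R.from_quat(s['orientation']).as_matrix();print(np.arctan2(Rm[1,0],Rm[0,0]),Rm.T@((e1+e2)/2-s['tcp_pos']))
im=cv2.imread('pics/raw_w1.png')
a=cv2.resize(im[125:235,115:315],None,fx=4,fy=4,interpolation=cv2.INTER_CUBIC)
s1=cv2.imread('pics/raw_side1.png')
b=cv2.resize(s1[165:205,245:330],(800,376),interpolation=cv2.INTER_CUBIC)
cv2.imwrite('pics/cmp.png',cv2.convertScaleAbs(b,alpha=2.0,beta=0))
E
```

```text
[ 0.6596 -0.3044  0.006 ] [ 0.5551 -0.2736  0.006 ] [ 0.6073 -0.289   0.006 ] 0.10890235920645798 -0.2867298703306979
0.018 0.053573966803582215 [ 0.6314 -0.296   0.018 ]
0.009 0.05498771877710459 [ 0.6302 -0.2956  0.009 ]
0.018 0.05570322329603738 [ 0.5842 -0.2825  0.018 ]
0.009 0.057173163764605905 [ 0.5818 -0.2817  0.009 ]
-0.27699886921577804 [ 0.0016 -0.0035  0.195 ]
```

View pics/cmp.png

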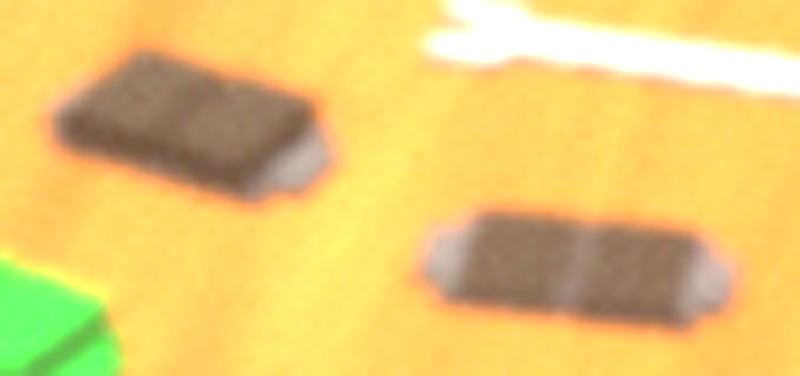

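```bash
python3 -m handwheel '[[0.001,-0.003,0.05,0],[0.001,-0.003,0.10,0],[0.001,-0.003,0.14,0],[0.001,-0.003,0.165,0],[0.001,-0.003,0.185,0],[0.001,-0.003,0.195,0],[0.001,-0.003,0.197,0],[0.001,-0.003,0.197,0],[0.001,-0.003,0.197,0]]'
python3 -m handwheel '[[0,0,0,0],[0,0,0,0],[0,0,0,0],[0,0,0,0],[0,0,0,0],[0,0,0,0],[0,0,0,0],[0,0,0,0]]' 0.04
```

```text
time_s: 2.52
tcp_pos: [0.6082, -0.2885, 0.0048]
orientation: [0.991, -0.137, 0.001, 0.0]
force: [-0.4, -0.1, 0.4]
width: 0.0919
time_s: 3.52
tcp_pos: [0.6076, -0.2884, 0.0037]
orientation: [0.991, -0.137, 0.0, 0.0]
force: [0.2, -2.5, -0.4]
width: 0.0536
```

```bash
python3 -m handwheel '[[0,0,-0.03,0],[0,0,-0.08,0],[0,0,-0.13,0],[-0.02,-0.05,-0.17,-0.15],[-0.045,-0.10,-0.18,-0.30],[-0.07,-0.15,-0.18,-0.45],[-0.09,-0.20,-0.18,-0.60],[-0.115,-0.25,-0.18,-0.62],[-0.1335,-0.289,-0.18,-0.62],[-0.1335,-0.289,-0.18,-0.62],[-0.1335,-0.289,-0.18,-0.62],[-0.1335,-0.289,-0.18,-0.62]]'
python3 - <<'E'
from h import *
save('wrist','w2.png',s=1.4); c=robot.camera_info('wrist')
s=robot.get_state(); print(s['tcp_pos'],s['joint_pos'],s['width'])
np.save('w2.npy',dict(c=c,s=s),allow_pickle=True)
E
```

```text
time_s: 5.03
tcp_pos: [0.5578, 0.0251, 0.1834]
orientation: [0.985, 0.171, -0.0, 0.0]
force: [-0.2, -0.4, -2.7]
width: 0.0537
[0.55779845 0.02507116 0.18346162] [-9.22596126e-02  4.39726946e-01  1.49745112e+00 -1.55466927e-04
  1.20478165e+00  1.13545262e+00] 0.053584208094419064
```

View pics/w2.png

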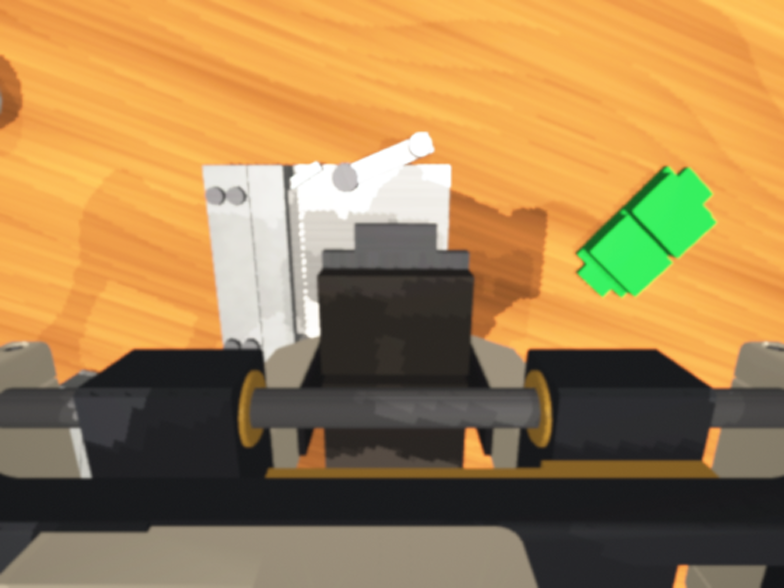

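```bash
python3 - <<'E'
from h import *
np.set_printoptions(precision=4,suppress=True)
D=np.load('w2.npy',allow_pickle=True).item();c=D['c'];s=D['s']
f=lambda u,v,z: w(c,(u+.5)/1.4-.5,(v+.5)/1.4-.5,z)
o=np.array([.5249,.118]);th=1.916;ex=np.array([np.cos(th),np.sin(th)]);ey=np.array([-ex[1],ex[0]])
inv=lambda p:np.array([(p[:2]-o)@ex,(p[:2]-o)@ey])
for n,u,v,z in [('bed -140,-75',451,164,.008),('blk 30,-75',203,166,.041),('blk -24,-75',288,166,.041),('blk 30?',222,345,.041),('pivot -63,-66',346,178,.024),('pin',421,143,.058)]:
  p=f(u,v,z); print(n,p,inv(p)*1e3)
M=R.from_quat(s['orientation']).as_matrix();print('tool yaw',np.arctan2(M[1,0],M[0,0]),'want',th-np.pi/2,inv(s['tcp_pos']))
# roof edge yaw
a=f(203,166,.041);b=f(222,345,.041);d=(b-a);print('yaw',np.arctan2(-d[0],d[1]))
z=s['tcp_pos'][2]
e=f(396,224,z+.002);print('held ear end',inv(e)*1e3,inv(f(354,224,z+.002))*1e3,inv(f(437,224,z+.002))*1e3)
E
```

```text
bed -140,-75 [0.6441 0.0122 0.008 ] [-139.8503  -76.384 ]
blk 30,-75 [0.5857 0.1714 0.041 ] [ 29.6297 -75.2728]
blk -24,-75 [0.6048 0.1179 0.041 ] [-27.082  -75.1519]
blk 30? [0.4639 0.1294 0.041 ] [31.4023 53.5676]
pivot -63,-66 [0.6094 0.0807 0.024 ] [-63.6524 -66.9162]
pin [0.6471 0.0402 0.058 ] [-114.6055  -88.6481]
tool yaw 0.3431397674137814 want 0.34520367320510337 [-0.0986  0.0005]
yaw 1.90224236969914
held ear end [-98.7567 -54.7658] [-83.6778 -54.7966] [-113.4745  -54.7357]
```

```bash
python3 -m handwheel '[[0.001,0,0.05,0],[0.001,0,0.10,0],[0.001,0,0.14,0],[0.001,0,0.155,0],[0.001,0,0.163,0],[0.001,0,0.168,0],[0.001,0,0.171,0],[0.001,0,0.171,0],[0.001,0,0.171,0]]'
python3 -m handwheel '[[0,0,0,0],[0,0,0,0],[0,0,0,0],[0,0,0,0],[0,0,0,0]]' 0.07
```

```text
time_s: 6.2
tcp_pos: [0.5589, 0.0265, 0.0132]
orientation: [0.985, 0.172, 0.0, 0.0]
force: [-0.4, 0.8, -5.1]
width: 0.0538
time_s: 6.82
tcp_pos: [0.5587, 0.0265, 0.0127]
orientation: [0.985, 0.172, 0.0, 0.0]
force: [0.0, 0.3, -0.0]
width: 0.0698
```

```bash
python3 -m handwheel '[[0,0,-0.04,0],[0,0,-0.08,0],[0,0.01,-0.08,-0.18],[0,0.02,-0.08,-0.36],[0,0.03,-0.08,-0.54],[0,0.04,-0.08,-0.72],[0,0.05,-0.08,-0.90],[0,0.06,-0.08,-1.08],[0,0.06,-0.08,-1.26],[0,0.06,-0.08,-1.44],[0,0.06,-0.08,-1.571],[0,0.06,-0.08,-1.571],[0,0.06,-0.08,-1.571],[0,0.06,-0.08,-1.571]]' 0.03
python3 - <<'E'
from h import *
save('wrist','w3.png',s=1.4)
s=robot.get_state(); M=R.from_quat(s['orientation']).as_matrix()
o=np.array([.5249,.118]);th=1.916;ex=np.array([np.cos(th),np.sin(th)]);ey=np.array([-ex[1],ex[0]])
d=s['tcp_pos'][:2]-o; print(s['tcp_pos'],d@ex,d@ey,np.arctan2(M[1,0],M[0,0]),s['joint_pos'],s['width'])
E
```

```text
time_s: 8.57
tcp_pos: [0.5789, -0.0299, 0.0927]
orientation: [0.576, 0.818, -0.0, 0.0]
force: [0.1, 0.8, -0.0]
width: 0.03
[ 0.57890989 -0.0299418   0.09270752] -0.15749051994413257 -0.0007618781501177497 1.9147139372329371 [-1.83825575e-01  5.73623178e-01  1.54461917e+00 -6.34027407e-05
  1.02333488e+00 -5.27710183e-01] 0.029913903564120187
```

View pics/w3.png

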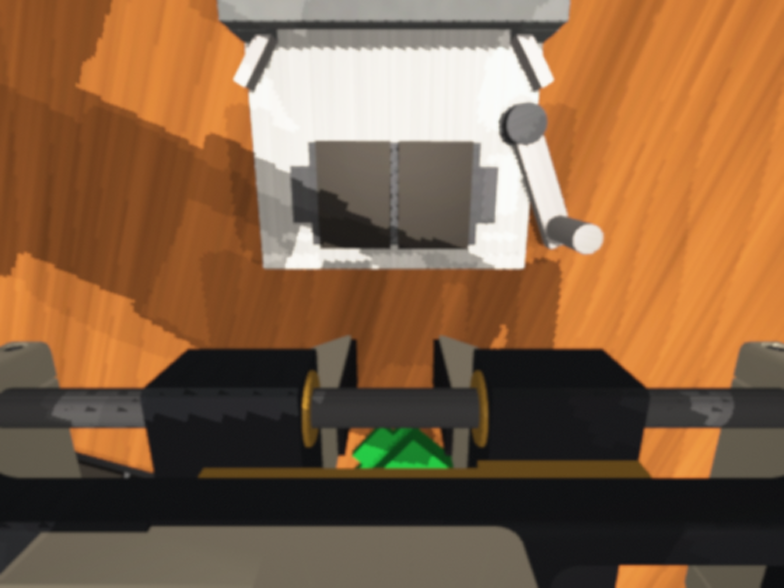

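```bash
python3 -m handwheel '[[0,0,0.04,0],[0,0,0.07,0],[0,0,0.08,0],[0,0,0.08,0],[0.015,0,0.08,0],[0.02,0,0.08,0],[0.025,0,0.08,0],[0.03,0,0.08,0],[0.035,0,0.08,0],[0.04,0,0.08,0],[0.045,0,0.08,0],[0.05,0,0.08,0],[0.055,0,0.08,0],[0.06,0,0.08,0],[0.065,0,0.08,0],[0.07,0,0.08,0],[0.075,0,0.08,0],[0.08,0,0.08,0],[0.08,0,0.08,0]]'
python3 -m handwheel '[[0.003,0,0,0],[0.006,0,0,0],[0.008,0,0,0],[0.010,0,0,0],[0.011,0,0,0],[0.012,0,0,0],[0.012,0,0,0],[0.012,0,0,0]]'
```

```text
time_s: 11.0
tcp_pos: [0.5526, 0.0454, 0.0133]
orientation: [0.575, 0.818, 0.0, 0.001]
force: [1.7, -2.6, 2.5]
width: 0.0301
time_s: 12.0
tcp_pos: [0.5484, 0.0561, 0.0131]
orientation: [0.575, 0.818, 0.0, 0.001]
force: [1.6, -3.8, 4.1]
width: 0.0301
```

```bash
python3 -m handwheel '[[0.001,0,0,0],[0.002,0,0,0],[0.003,0,0,0],[0.003,0,0,0],[0.003,0,0,0]]'; python3 -m handwheel '[[0.001,0,0,0],[0.002,0,0,0],[0.002,0,0,0],[0.002,0,0,0]]'
```

```text
time_s: 12.62
tcp_pos: [0.5477, 0.0579, 0.0131]
orientation: [0.575, 0.818, -0.0, 0.001]
force: [3.3, -10.3, 3.9]
width: 0.0299
time_s: 13.12
tcp_pos: [0.5477, 0.0579, 0.0132]
orientation: [0.575, 0.818, -0.001, 0.002]
force: [3.7, -19.3, 1.8]
width: 0.0304
```

```bash
python3 -m handwheel '[[-0.01,0,0,0],[-0.03,0,0,0],[-0.04,0,-0.04,0],[-0.06,0,-0.09,0],[-0.08,0,-0.12,0],[-0.08,0,-0.12,0],[-0.08,0,-0.12,0],[-0.08,0,-0.12,0]]' 0.05
python3 - <<'E'
from h import *
save('wrist','w4.png',s=1.4);c=robot.camera_info('wrist')
s=robot.get_state(); 
np.save('w4.npy',dict(c=c,s=s),allow_pickle=True)
E
```

```text
time_s: 14.12
tcp_pos: [0.5721, -0.0134, 0.1311]
orientation: [0.575, 0.818, -0.001, -0.002]
force: [0.1, 0.3, 0.1]
width: 0.05
```

View pics/w4.png

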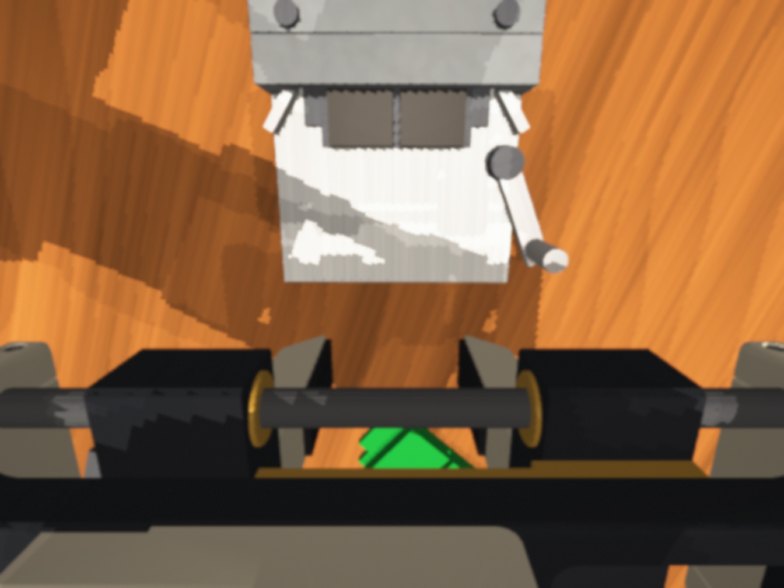

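```bash
python3 - <<'E'
from h import *
np.set_printoptions(precision=4,suppress=True)
D=np.load('w4.npy',allow_pickle=True).item();c=D['c'];s=D['s']
f=lambda u,v,z: w(c,(u+.5)/1.4-.5,(v+.5)/1.4-.5,z)
o=np.array([.5249,.118]);th=1.916;ex=np.array([np.cos(th),np.sin(th)]);ey=np.array([-ex[1],ex[0]])
inv=lambda p:np.array([(p[:2]-o)@ex,(p[:2]-o)@ey])*1e3
for n,u,v,z in [('rear L',325,148,.026),('rear R',469,148,.026),('bed L',284,282,.008),('bed R',508,281,.008),('roof L',256,84,.041),('roof R',539,84,.041),('pivot',505,162,.024),('pin',556,261,.058)]:
  print(n,f(u,v,z),inv(f(u,v,z)))
M=R.from_quat(s['orientation']).as_matrix();t=s['tcp_pos'];print(inv(t),np.arctan2(M[1,0],M[0,0]),'pin in tool',M.T@(f(556,261,.058)-t))
E
```

```text
rear L [0.5058 0.0535 0.026 ] [-54.2112  39.778 ]
rear R [0.5842 0.0817 0.026 ] [-54.1899 -43.5062]
bed L [ 0.5024 -0.0379  0.008 ] [-139.0865   73.8915]
bed R [0.6437 0.0138 0.008 ] [-138.229   -76.5568]
roof L [0.4646 0.072  0.041 ] [-22.8782  72.3379]
roof R [0.6045 0.1223 0.041 ] [-22.8927 -76.3142]
pivot [0.6073 0.0818 0.024 ] [-61.9142 -65.33  ]
pin [0.6467 0.0407 0.058 ] [-114.0102  -88.4842]
[-139.637    -0.1257] 1.9164509910688585 pin in tool [0.0255 0.0886 0.0731]
```

```bash
python3 -m handwheel '[[0.01,0.04,0,0],[0.025,0.088,0,0],[0.025,0.088,0.02,0],[0.025,0.088,0.05,0],[0.025,0.088,0.08,0],[0.025,0.088,0.099,0],[0.025,0.088,0.099,0],[0.025,0.088,0.099,0]]' 0.05
python3 -m handwheel '[[0,0,0,0],[0,0,0,0],[0,0,0,0],[0,0,0,0],[0,0,0,0]]' 0.005
python3 - <<'E'
import numpy as np
q=1.977
P=lambda q:56*np.array([-np.sin(q),-np.cos(q)])
for k in np.linspace(q,0,15): print(round(k,2),np.round(P(k)-P(q),1))
E
```

```text
time_s: 15.18
tcp_pos: [0.6483, 0.0393, 0.0347]
orientation: [0.575, 0.818, 0.0, 0.001]
force: [-0.5, -0.6, 0.1]
width: 0.0502
time_s: 15.8
tcp_pos: [0.6474, 0.0394, 0.0338]
orientation: [0.575, 0.818, -0.0, -0.0]
force: [-1.3, -0.3, 0.6]
width: 0.0133
1.98 [0. 0.]
1.84 [-2.6 -7.5]
1.69 [ -4.1 -15.2]
1.55 [ -4.5 -23.1]
1.41 [ -3.9 -31. ]
1.27 [ -2.1 -38.7]
1.13 [  0.8 -46. ]
0.99 [  4.7 -52.9]
0.85 [  9.5 -59.2]
0.71 [ 15.1 -64.7]
0.56 [ 21.5 -69.4]
0.42 [ 28.4 -73.2]
0.28 [ 35.8 -75.9]
0.14 [ 43.6 -77.6]
0.0 [ 51.4 -78.1]
```

Pin is pinched (width 13.3 mm); swing the first half.

```bash
python3 -m handwheel '[[-0.0026,-0.0075,0,0],[-0.0041,-0.0152,0,0],[-0.0045,-0.0231,0,0],[-0.0039,-0.031,0,0],[-0.0021,-0.0387,0,0],[0.0008,-0.046,0,0],[0.0047,-0.0529,0,0],[0.0047,-0.0529,0,0]]'
```

```text
time_s: 16.8
tcp_pos: [0.5966, 0.0248, 0.0338]
orientation: [0.576, 0.818, 0.0, 0.001]
force: [1.5, -3.3, -2.1]
width: 0.013
```

```bash
python3 -m handwheel '[[0.0048,-0.0063,0,0],[0.0104,-0.0118,0,0],[0.0168,-0.0165,0,0],[0.0237,-0.0203,0,0],[0.0311,-0.023,0,0],[0.0389,-0.0247,0,0],[0.044,-0.0251,0,0],[0.0467,-0.0252,0,0],[0.0467,-0.0252,0,0]]'
python3 -m handwheel '[[0.001,0,0,0],[0.002,0,0,0],[0.003,0,0,0],[0.003,0,0,0],[0.003,0,0,0]]'
```

```text
time_s: 17.92
tcp_pos: [0.5567, 0.0608, 0.0337]
orientation: [0.575, 0.818, -0.0, 0.0]
force: [1.1, -2.7, -1.0]
width: 0.013
time_s: 18.55
tcp_pos: [0.5554, 0.0638, 0.0337]
orientation: [0.575, 0.818, -0.0, -0.0]
force: [-1.0, -5.2, 0.3]
width: 0.0129
```

```bash
python3 -m handwheel '[[0.001,0,0,0],[0.002,0,0,0],[0.003,0,0,0],[0.003,0,0,0]]'
```

```text
time_s: 19.05
tcp_pos: [0.5544, 0.0664, 0.0336]
orientation: [0.575, 0.818, -0.001, 0.0]
force: [-0.7, -7.3, -0.2]
width: 0.0128
```

```bash
python3 -m handwheel '[[0,0,0,0],[0,0,0,0],[0,0,0,0]]' 0.05
python3 -m handwheel '[[0,0,-0.04,0],[-0.03,0,-0.08,0],[-0.08,0,-0.10,0],[-0.08,0,-0.10,0],[-0.08,0,-0.10,0],[-0.08,0,-0.10,0]]'
python3 - <<'E'
from h import *
save('wrist','w5.png',s=1.4);c=robot.camera_info('wrist')
s=robot.get_state(); 
np.save('w5.npy',dict(c=c,s=s),allow_pickle=True)
E
```

```text
time_s: 19.42
tcp_pos: [0.5545, 0.0674, 0.0337]
orientation: [0.575, 0.818, 0.0, -0.0]
force: [-0.1, 0.1, -0.3]
width: 0.0388
time_s: 20.18
tcp_pos: [0.5808, -0.0072, 0.1328]
orientation: [0.575, 0.818, -0.0, -0.001]
force: [-0.1, 0.6, 0.4]
width: 0.0497
```

View pics/w5.png

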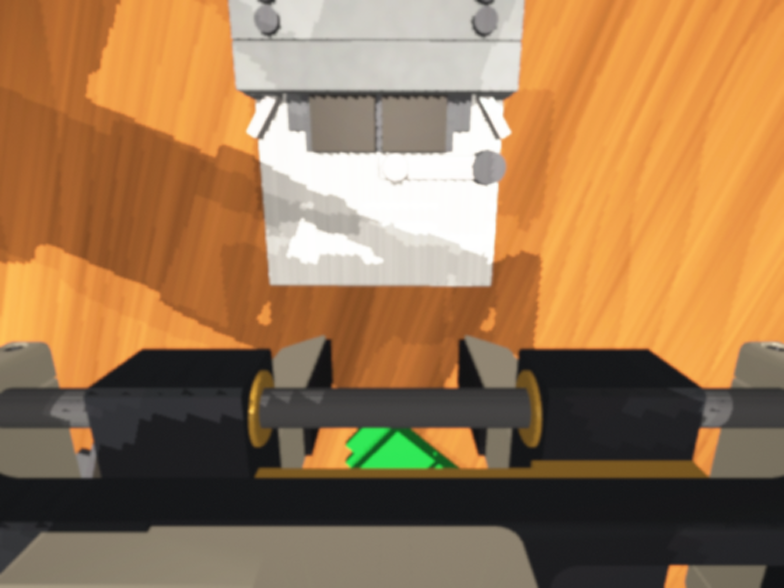

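```bash
python3 - <<'E'
from h import *
im=cv2.imread('pics/raw_w5.png')[60:150,200:370]
g=im.astype(float); g=np.clip((g-150)*255/105,0,255).astype('uint8')
cv2.imwrite('pics/w5c.png',cv2.resize(g,None,fx=4.7,fy=4.7,interpolation=cv2.INTER_CUBIC))
E
```

```text
(no output)
```

View pics/w5c.png

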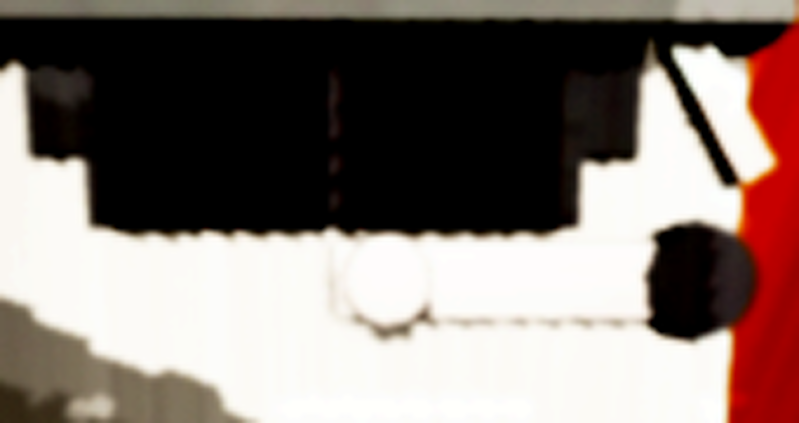

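```bash
python3 - <<'E'
from h import *
np.set_printoptions(precision=4,suppress=True)
D=np.load('w5.npy',allow_pickle=True).item();c=D['c']
f=lambda u,v,z: w(c,200+(u+.5)/4.7-.5,60+(v+.5)/4.7-.5,z)
o=np.array([.5249,.118]);th=1.916;ex=np.array([np.cos(th),np.sin(th)]);ey=np.array([-ex[1],ex[0]])
inv=lambda p:np.array([(p[:2]-o)@ex,(p[:2]-o)@ey])*1e3
for n,u,v,z in [('pin',387,281,.058),('pivot',698,280,.024),('bar a',430,319,.02),('bar b',650,322,.02),('rear L',92,231,.026),('rear R',577,230,.026)]: print(n,inv(f(u,v,z)))
E
```

```text
pin [-62.2038 -11.0245]
pivot [-61.9434 -65.9078]
bar a [-68.7553 -18.7542]
bar b [-69.2378 -58.4947]
rear L [-53.8647  40.3093]
rear R [-53.6179 -43.9865]
```

```bash
python3 -m handwheel '[[0.02,0,0.03,0],[0.035,0,0.07,0],[0.035,0,0.098,0],[0.035,0,0.098,0],[0.045,0,0.098,0],[0.05,0,0.098,0],[0.054,0,0.098,0],[0.057,0,0.098,0],[0.059,0,0.098,0],[0.06,0,0.098,0],[0.06,0,0.098,0]]' 0
python3 -m handwheel '[[0.001,0,0,0],[0.002,0,0,0],[0.002,0,0,0],[0.002,0,0,0]]'
```

```text
time_s: 21.6
tcp_pos: [0.5621, 0.0468, 0.0361]
orientation: [0.575, 0.818, -0.0, 0.001]
force: [1.8, -5.9, 1.9]
width: 0.0002
time_s: 22.1
tcp_pos: [0.5621, 0.0471, 0.0362]
orientation: [0.575, 0.818, -0.001, 0.002]
force: [2.7, -13.3, 0.4]
width: 0.0004
```

```bash
python3 -m handwheel '[[-0.01,0,0,0],[-0.03,0,0,0],[-0.05,0,-0.04,0],[-0.06,0,-0.09,0],[-0.06,0,-0.10,0],[-0.06,0,-0.10,0],[-0.06,0,-0.10,0]]'
python3 - <<'E'
from h import *
save('wrist','w6.png',s=1.4);c=robot.camera_info('wrist');np.save('w6.npy',dict(c=c),allow_pickle=True)
E
```

```text
time_s: 22.98
tcp_pos: [0.58, -0.0063, 0.1341]
orientation: [0.575, 0.818, -0.001, -0.001]
force: [0.1, -0.8, 0.3]
width: 0.0005
```

View pics/w6.png

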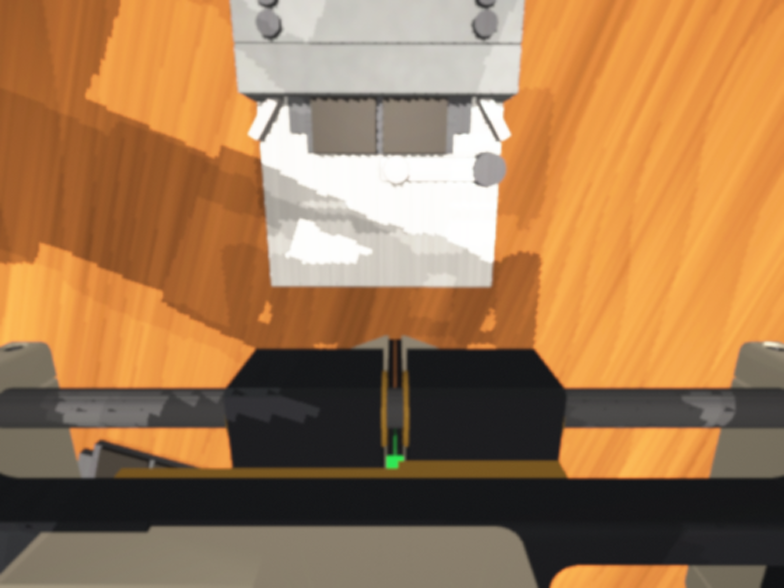

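The view is unchanged: the pad is under the roof with its rear edge at row 155, and the keeper lies straight across behind it, with the pin at (397,172). The gripper is clear.

```bash
python3 -c "
from station import robot
print(robot.hand_in())"
```

```text
the job is handed in; nothing more can be done
None
```

The new pad is in the larger fixture, fully home against the stop, and the keeper is swung shut behind it. I handed the job in at about 23 s.

- **Picking the pad:** The side view showed the pad farther from the robot had the thick lining. I gripped it (it measured 53.6 mm wide), laid it lining up on the open bed, and pushed it under the roof with two spread fingers.
- **Pad check:** The tool stopped dead and the push force rose to about 19 N. Its rear edge measured 54 mm before the stop face, and a home pad should read 54.
- **Keeper check:** I pinched the pin and swung the bar round. At the end of the swing the tool went about 4 mm past the expected pin position at only 7 N, so the fingers had probably slipped on the pin. I let go and pushed the pin again with shut fingers. It held firm at about 13 N, and the last pictures show the bar straight along fixture +y (within about 0.01 rad).
- **Disagreements:** Position readings differed by 1–3 mm from expected, mostly within the calibration error.
- **Other things on the desk:** I did not touch the worn pad, the green pad or anything else. I took no final overall picture to confirm it.

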